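# Dock a sample case through a light-barrier lane

### The arm

A 6-joint arm with a two-finger parallel gripper is mounted at the origin on a cart in front of the work surface, level with it; the furniture and walls round the work are solid. World frame = base frame: x ahead of the robot, y to its left, z up, the work surface at z = 0. Lengths are in m, angles in rad, forces in N, time in s.
With the tool pointing down it reaches from about 0.4 to 0.825 m from the base axis. Payload 7 kg.
Tool frame: the origin (TCP) lies between the finger pads; the fingertips stand 11 mm ahead of it and the grasp point (between the pads) lies 8 mm behind it (arm.tips_ahead is the distance from the TCP to the fingertips, in m); z points along the fingers, x is the direction in which the jaws open and shut, and the axes are right-handed (so a half turn about z gives the same grasp; the last joint's range is limited). The gripper opens to 88 mm and grips with 3 to 60 N. Pads are 19 mm wide; open, the fingers measure 130 mm over their backs; the gripper's body (78 mm by 193 mm) begins 47 mm behind the grasp point.
Start: joints at [1.568, 0.359, 0.012, 0, -1.224, -0.288], TCP at [0.194, 0.647, 0.238] pointing down, gripper open.
Joint ranges: [-3.07, 3.07], [-1.43, 2.12], [-1.02, 1.25], [-3.03, 1.67], [-3.05, -0], [-3.03, 3.03]. Speed limits (rad/s): [2.39, 2.39, 3.01, 3.14, 3.14, 3.14].

### API

Orientations are given as [roll, pitch, yaw] about the fixed x, y, z axes, in that order (R = Rz(yaw) Ry(pitch) Rx(roll)).
In Python, from station import arm, optics, finder gives the robot as it stands. The module is installed in compiled form; this text tells all that it offers.
- The arm moves only by the tool apply_moves, never from a script. Its argument "increments" is one flat list of numbers, 6 for each row, row after row: the shift along the world's x, y, z in m, then the turn, a rotation vector about the world's x, y, z in rad. In form: [tx, ty, tz, rx, ry, rz, tx, ty, tz, rx, ry, rz, ...]. A call has 1 to 20 rows; each row shifts and turns the pose as measured when the row begins; what a row does not reach is not made up. A row lasts 1/12 s, in which the tool goes at most 41.7 mm and 7.16 degrees, less where a joint would pass 70% of its speed; a pose out of reach is approached as far as the arm can. A call with a gripper value outside its range is refused whole. "hand" is the closure, from 0 (fully open) to 1 (shut), set as the call begins (left out, the last holds). The fingers move at their own pace and stop on an object; "force" is the grip in N (left out, the last holds). Time passes only in rows, so rows that do not move let the fingers close. It gives the time, the measured TCP pose, the force and the opening at its end, in the units of the state.
- arm.get_state(): the state, without advancing time (a new reading comes with each control period).
- optics.grab_frame(name): name is "scene" or "top" or "wrist"; returns the picture (384x512x3 uint8, red, green, blue); there is no depth.
- optics.camera_model(name): a dict with "fx", "fy", "cx", "cy" (pixels), "world_to_cam" (4x4, takes a point from world to camera coordinates); the wrist camera has in their place "T_tool_cam" (4x4, takes a point from camera to tool coordinates, whose origin is the TCP and whose axes are the tool frame's). Camera axes: x right, y up, looking along -z (the intrinsics and any distortion apply to the point x, -y, -z); pixel columns grow to the right and rows downward; lengths in m; the calibration is good to about 2 mm. A picture is of the moment at which its call begins: read the wrist's pose just before it. camera_model takes no time and is no camera call.
- arm.job_done(): hands the job in, once; it reports no verdict.
Trained networks look in the newest picture that a camera, given by its name, has taken for a name from the list of things; names that differ only in an ending like _2 or _b are one class to them, and where a whole thing is asked for, a point or a joint stands for the part that bears it (a point fixed in the world has none). Each returns a list of dicts, best first, with "conf" (0 to 1); they miss things now and then, are a little off and sometimes report something else, mostly with a low value. They report only what shows in the picture. A call takes as long as a camera call.
- finder.find_in(camera, name): "box" ([left, top, right, bottom] in pixels, round what is visible of it).
- finder.landmark_of(camera, name): "point" ([column, row] in pixels: a listed point, or the origin of a listed thing).
The state is a dict: "t": time; "q": joint angles; "qd": joint speeds; "joint_efforts": joint torques, N m; "eef_pos": TCP position; "ee_rot": TCP orientation; "force": force on the tool from outside, world axes, zero at the start; "moment": the same for the moment, N m; "width": finger opening in m.
Only numpy, scipy, OpenCV 4.12 (cv2) and the standard library are available. Lean on these libraries where they do the work, as an engineer would, in place of code of your own. Each camera call takes 0.05 s, during which the arm holds its last target. There are 200 camera calls.

### The job

Load the sample case (the closed lidded box) into the reading dock: with the fingers only, never lifting, tipping or carrying it, line the case up with the lane and push it along between the two guide rails until the sprung catch in the deck has snapped up behind it and holds it against the plunger. The rails carry adjusted light barriers, so neither the case nor the robot may touch either rail on the way, and the vial, beaker and brass weight standing round the dock stay where they are.

Things in the scene. Friction and masses are not known exactly. Their poses are not given: they have to be found in the camera images.
- case: Closed blue plastic sample case, 0.3 to 0.45 kg, loose on the deck before the lane, +x roughly down the lane (up to 0.3 rad and 25 mm off). Body 132 long (x) x 92 wide (y) x 45 mm high; lid on top 134 x 94 mm; total height 61 mm; snap and hinge make it 101 mm wide over all. Origin: centre of its underside, z up. Slides with 1 to 4 N; too wide to grasp.
- dock: Fixed dock: grey deck plate 10 mm thick, 200 mm wide, from x = -235 to 195 mm in its own frame; open apron up to x = -40 mm, then the lane. Origin on the table under the centre line, z up, deck top at z = 10 mm; +x is the push direction, y across (0 = centre line). White head at the far end, 66 mm high above the deck. Case docked: its origin at x = 85 to 94 mm, y near 0.
- rail_left: Aluminium guide rail on the dock's +y side, not to be touched; origin and axes as the dock's. Runs from dock x = -40 to 165 mm, inner face 59 mm from the centre line (lane 118 mm wide), 12 mm wide, top 24 mm above the deck (34 above the table). Black sensor heads on its outer side reach 27 mm above the deck and 82 mm from the centre line.
- rail_right: Aluminium guide rail on the dock's -y side, not to be touched; origin and axes as the dock's. Runs from dock x = -40 to 165 mm, inner face 59 mm from the centre line (lane 118 mm wide), 12 mm wide, top 24 mm above the deck (34 above the table). Black sensor heads on its outer side reach 27 mm above the deck and 82 mm from the centre line.
- lane_mouth (a point): Point on the deck's top, on the centre line, at the near ends of the rails (dock x = -40 mm). Its axes are the dock's.
- catch_nose (a point): Top of the nose of the sprung catch when it is up: on the centre line at dock x = 20 mm, 6 mm above the deck. The case rides over the catch (20 mm wide ramp) and the nose snaps up behind the lower rear edge of the case.
- catch (a joint): Sprung catch in the deck, rad: 0 = up, about 0.1 or more = pressed down flush by the case above it. A light spring (under 1 N at the nose) lifts it.
- plunger (a joint): Sprung plunger in the dock's head, m: 0 = out (tip at dock x = 137 mm, 22 mm above the deck), at most 0.024. Pushes back with 3 N (out) to 6 N (in): let go too early, the case may be pushed back. About 0.014 with the case resting against the catch; about 0.023 with the case on the two rubber bumpers (faces at dock x = 160 mm) that end its travel.
- vial: Bystander: closed sample vial, 25 mm diameter, 47 mm high, beyond the dock's +y edge. Origin under its centre.
- beaker: Bystander: small clear beaker, 48 mm across, 56 mm high, beyond the dock's +y edge. Origin under its centre.
- weight: Bystander: 50 g brass weight, 20 mm diameter, 31 mm high, beyond the dock's -y edge. Origin under its centre.

How it is judged:
By the outcome, as a careful person would: the job done as asked, in the order asked, and still so for the second after the job is handed in, with the robot touching nothing.
It also fails if it takes over 67 s, if anything falls off the work surface, if the arm or the gripper's body presses on something with over 40 N, if the wrist force passes 120 N, or if a joint passes its speed limit or range.

## Working session

There is one attempt and no reset: what is moved stays moved. The work goes in short steps, Python scripts to look and compute and a tool call to move; the robot and the scene stay as the last step left them, time stands still between calls to the robot, and variables do not carry over. Pictures are saved under pics/ and viewed, about 8 in all and at most 12, crops included, and the job is handed in when it is done.

Besides the shell and the picture viewer there is one more tool, called after "Request:" by a JSON object that holds its "api" and its "payload", one argument or row to a line. apply_moves: Moves the arm, as the interface text tells. Its arguments: {"type":"object","properties":{"increments":{"type":"array"},"hand":{"type":"number"},"force":{"type":"number"}},"required":["increments"]}

```bash
mkdir -p pics
python3 - <<'E'
from station import arm, optics, finder
import cv2,numpy as np
s=arm.get_state(); print(s)
ims=[]
for n in("scene","top"):
    im=optics.grab_frame(n); cv2.imwrite(f"pics/{n}0.png",im[:,:,::-1])
    m=optics.camera_model(n); print(n,{k:np.round(v,4).tolist() if not isinstance(v,str) else v for k,v in m.items()})
    for k in("case","dock","rail_left","rail_right","lane_mouth","catch_nose","vial","beaker","weight"):
        print(k,[(np.round(d['point'],1).tolist(),round(d['conf'],2)) for d in finder.landmark_of(n,k)[:2]])
print(optics.camera_model("wrist"),arm.tips_ahead)
E
```

```text
{'t': 0.0, 'q': array([ 1.56808250e+00,  3.59424265e-01,  1.10309166e-02, -3.33649085e-04,
       -1.22412017e+00, -2.88093644e-01]), 'qd': array([-0.0001012 ,  0.00021818,  0.00143034, -0.00014653,  0.00064184,
       -0.0001909 ]), 'joint_efforts': array([ 1.81636486e-03, -5.82715094e+01,  2.93042368e+01,  6.99685916e+00,
        6.86911939e-03, -1.71038846e-04]), 'eef_pos': array([0.19343914, 0.64617732, 0.23658933]), 'ee_rot': array([-3.14140543e+00, -1.73554114e-03, -1.86171760e+00]), 'force': array([-0.14336645, -0.73878722,  1.06961036]), 'moment': array([0.03020418, 0.00387552, 0.00036937]), 'width': 0.08760743050635507}
scene {'fx': 470.1865, 'fy': 470.1865, 'cx': 262.1876, 'cy': 188.241, 'world_to_cam': [[-0.6696, -0.7424, -0.0233, 0.4358], [0.3129, -0.3104, 0.8976, -0.2219], [-0.6736, 0.5938, 0.4401, -0.5819], [0.0, 0.0, 0.0, 1.0]]}
case [([201.7, 249.1], 0.92)]
dock [([276.4, 231.0], 0.91)]
rail_left []
rail_right [([274.7, 233.8], 0.69)]
lane_mouth [([256.3, 232.8], 0.78)]
catch_nose [([282.2, 221.7], 0.73)]
vial [([241.6, 209.0], 0.63)]
beaker [([277.0, 186.2], 0.68)]
w
[... 357 characters left out ...]
lane_mouth [([240.6, 205.7], 0.72), ([306.4, 153.0], 0.24)]
catch_nose [([262.0, 206.6], 0.71), ([306.5, 156.9], 0.48)]
vial [([264.1, 162.5], 0.6)]
beaker [([307.0, 155.7], 0.84)]
weight [([267.4, 161.6], 0.52), ([267.2, 268.0], 0.45)]
{'fx': 291.2431817018158, 'fy': 291.2431817018158, 'cx': 257.7283443561339, 'cy': 190.65560537180528, 'T_tool_cam': array([[ 9.99999854e-01, -5.26435285e-04,  1.24576366e-04,
        -4.29114771e-04],
       [-4.62678423e-04, -9.51610642e-01, -3.07305990e-01,
        -8.33082677e-02],
       [ 2.80324912e-04,  3.07305887e-01, -9.51610747e-01,
        -1.47059297e-01],
       [ 0.00000000e+00,  0.00000000e+00,  0.00000000e+00,
         1.00000000e+00]])} 0.011
```

View pics/top0.png

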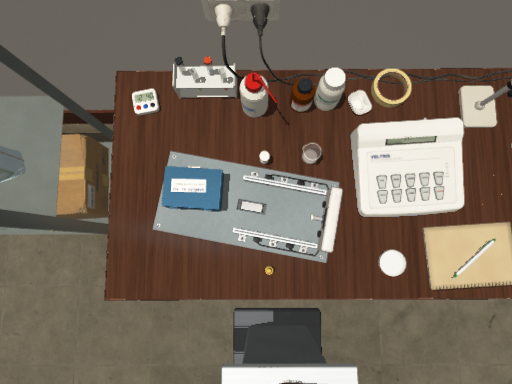

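View pics/scene0.png

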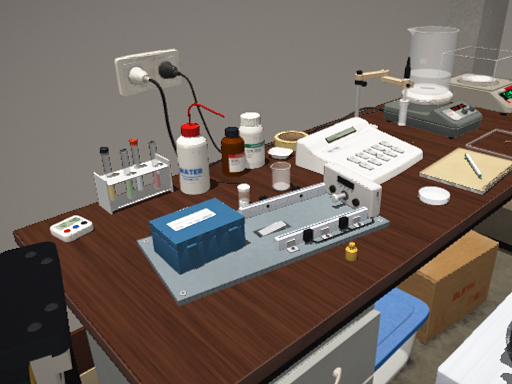

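The top picture shows the deck with corners near (172,153), (340,183), (326,260) and (154,231). The case's lid is near (163–222, 167–210), the vial at (264,157), the beaker at (312,153) and the weight at (269,270). In the scene picture the case sits on the apron, and the rails and head are to its right. Next I'll work out coarse poses.

```bash
cat > h.py <<'E'
import numpy as np,cv2
from scipy.spatial.transform import Rotation as R
from station import arm, optics, finder
def cam(n,s=None):
    m=optics.camera_model(n)
    if n=="wrist":
        s=s or arm.get_state(); T=np.eye(4); T[:3,:3]=R.from_euler('xyz',s['ee_rot']).as_matrix(); T[:3,3]=s['eef_pos']
        W=np.linalg.inv(T@m['T_tool_cam'])
    else: W=m['world_to_cam']
    return np.array([m['fx'],m['fy'],m['cx'],m['cy']]),np.array(W)
def proj(c,P):
    k,W=c; P=np.atleast_2d(P)@W[:3,:3].T+W[:3,3]
    return np.c_[k[2]+k[0]*P[:,0]/-P[:,2], k[3]-k[1]*P[:,1]/-P[:,2]]
def back(c,uv,z):
    k,W=c; uv=np.atleast_2d(np.asarray(uv,float))
    d=np.c_[(uv[:,0]-k[2])/k[0],-(uv[:,1]-k[3])/k[1],-np.ones(len(uv))]@W[:3,:3]
    o=-W[:3,:3].T@W[:3,3]
    return o+d*((z-o[2])/d[:,2])[:,None]
def bluemask(im):
    h=cv2.cvtColor(im,cv2.COLOR_RGB2HSV); m=cv2.inRange(h,(98,110,30),(118,255,255))
    n,l,st,_=cv2.connectedComponentsWithStats(m); i=1+np.argmax(st[1:,4])
    return (l==i).astype(np.uint8)
def todock(D,P):  # D=(x,y,yaw)
    P=np.atleast_2d(P)[:,:2]-D[:2]; c,s=np.cos(D[2]),np.sin(D[2]); return np.c_[P@[c,s],P@[-s,c]]
def toworld(D,P):
    P=np.atleast_2d(np.asarray(P,float)); c,s=np.cos(D[2]),np.sin(D[2])
    return np.c_[D[0]+P[:,0]*c-P[:,1]*s, D[1]+P[:,0]*s+P[:,1]*c]
E
python3 - <<'E'
from h import *
c=cam("top"); im=cv2.imread("pics/top0.png")[:,:,::-1].copy()
for n,uv,z in(("case",(196,190.3),.01),("dock",(253.1,207),0),("mouth",(240.6,205.7),.01),("nose",(262,206.6),.016),("vial",(264.1,162.5),0),("beaker",(307,155.7),0),("weight",(267.2,268),0)):
    print(n,back(c,uv,z)[0].round(4))
cs=cam("scene")
for n,uv,z in(("case",(201.7,249.1),.01),("dock",(276.4,231),0),("mouth",(256.3,232.8),.01),("nose",(282.2,221.7),.016)): print(n,back(cs,uv,z)[0].round(4))
cor=back(c,[(172,153),(340,183),(326,260),(154,231)],.01); print(cor.round(4))
m=bluemask(im); ys,xs=np.nonzero(m); P=back(c,np.c_[xs,ys],.071)[:,:2]
r=cv2.minAreaRect(P.astype(np.float32)*1000); print("lid",r,m.sum())
E
```

```text
case [0.57   0.2234 0.01  ]
dock [0.5288 0.0821 0.    ]
mouth [0.5311 0.1127 0.01  ]
nose [0.528 0.06  0.016]
vial [0.6418 0.054  0.    ]
beaker [ 0.6588 -0.0549  0.    ]
weight [0.3796 0.0481 0.    ]
case [0.5613 0.2231 0.01  ]
dock [0.526  0.0764 0.    ]
mouth [0.5353 0.1186 0.01  ]
nose [0.5236 0.0633 0.016 ]
[[ 0.6652  0.2858  0.01  ]
 [ 0.5866 -0.1337  0.01  ]
 [ 0.3987 -0.0934  0.01  ]
 [ 0.4699  0.3243  0.01  ]]
lid ((566.37890625, 221.12551879882812), (137.4459991455078, 96.15857696533203), 85.83123016357422) 1833
```

Request:
{"api": "apply_moves", "payload": {
  "increments": [0.024, -0.0286, 0.001, 0, 0, -0.0972, 0.024, -0.0286, 0.001, 0, 0, -0.0972, 0.024, -0.0286, 0.001, 0, 0, -0.0972, 0.024, -0.0286, 0.001, 0, 0, -0.0972, 0.024, -0.0286, 0.001, 0, 0, -0.0972, 0.024, -0.0286, 0.001, 0, 0, -0.0972, 0.024, -0.0286, 0.001, 0, 0, -0.0972, 0.024, -0.0286, 0.001, 0, 0, -0.0972, 0.024, -0.0286, 0.001, 0, 0, -0.0972, 0.024, -0.0286, 0.001, 0, 0, -0.0972, 0.024, -0.0286, 0.001, 0, 0, -0.0972, 0.024, -0.0286, 0.001, 0, 0, -0.0972, 0.024, -0.0286, 0.001, 0, 0, -0.0972, 0.024, -0.0286, 0.001, 0, 0, -0.0972, 0.024, -0.0286, 0.001, 0, 0, -0.0972, 0, 0, 0, 0, 0, 0],
  "hand": 0.5
}}

```text
t: 2.33
eef_pos: [0.5639, 0.1971, 0.2543]
ee_rot: [3.139, 0.005, 2.898]
force: [0.1, 1.6, 0.1]
width: 0.0438
```

Run:
```python
from h import *
s=arm.get_state(); print(s['eef_pos'],s['ee_rot'],s['width'],s['t'])
im=optics.grab_frame("wrist"); cv2.imwrite("pics/w1.png",cv2.cvtColor(im,4)); 
D=np.array([.527,.077,-1.748]); c=cam("wrist",s)
L=[]
for y in(.059,-.059,.071,-.071): L.append([(-.04,y,.034),(.06,y,.034)])
L.append([(-.235,.1,.01),(.1,.1,.01)]);L.append([(-.235,-.1,.01),(.1,-.1,.01)]);L.append([(-.235,-.1,.01),(-.235,.1,.01)])
v=cv2.cvtColor(im,4)
for a in L:
    a=np.array(a); w=np.c_[toworld(D,a[:,:2]),a[:,2]]; p=proj(c,w).round().astype(int); cv2.line(v,tuple(map(int,p[0])),tuple(map(int,p[1])),(0,0,255),1)
m=bluemask(im); 
cv2.imwrite("pics/w1o.png",cv2.resize(v,(800,600)))
for k in("lane_mouth","catch_nose","case"): print(k,[(np.round(d['point'],1).tolist(),round(d['conf'],2)) for d in finder.landmark_of("wrist",k)[:2]])
```

```text
[0.56386485 0.19710128 0.25425347] [3.13871003 0.00494602 2.89788082] 0.04379702654869814 2.3333
lane_mouth [([267.0, 99.3], 0.57)]
catch_nose [([264.3, 45.4], 0.67)]
case [([259.4, 179.4], 0.69)]
```

View pics/w1o.png

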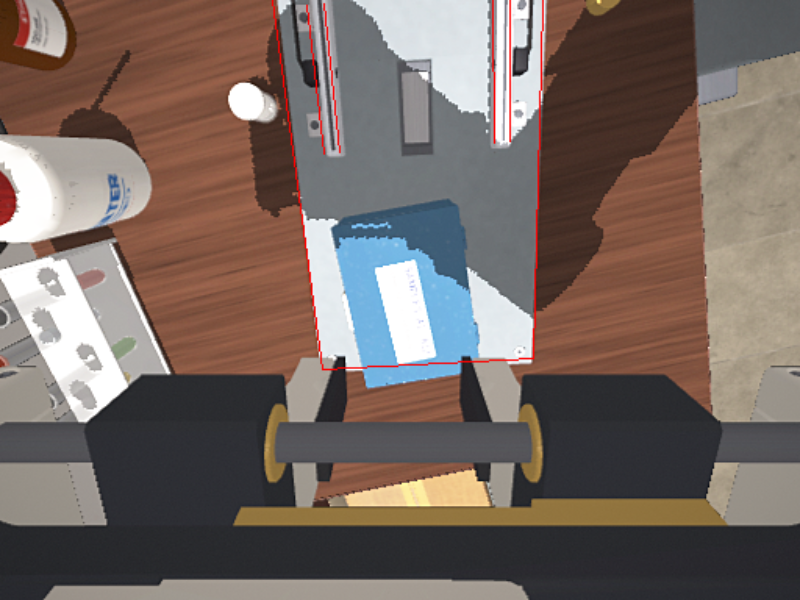

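The overlay fits well: the rails' near ends are at about (335,155) and (500,147), the lid is tilted clockwise in the view, and its rear is just under the fingers. I'll refine the case with a silhouette fit and the dock with a zoomed crop.

```bash
cat >> h.py <<'E'
def casepts(q):
    p=[]
    for L,W,zs in((.134,.094,(.055,.071)),(.132,.092,(.01,.055))):
        for z in zs:
            for sx in(-1,1):
                for sy in(-1,1):
                    w=toworld(q,[sx*L/2,sy*W/2])[0]; p.append([*w,z])
    return np.array(p)
def fitcase(views,q0):
    from scipy.optimize import minimize
    S=4; V=[]
    for c,im in views:
        m=bluemask(im); ys,xs=np.nonzero(m)
        h=cv2.convexHull(np.c_[xs,ys].astype(np.int32)); M=np.zeros((384*S,512*S),np.uint8)
        mm=cv2.morphologyEx(m,cv2.MORPH_CLOSE,np.ones((25,25),np.uint8)); M=cv2.resize(mm,None,fx=S,fy=S,interpolation=cv2.INTER_NEAREST); V.append((c,M))
    def f(a):
        q=q0+np.array(a)*[.01,.01,.1]; e=0
        for c,M in V:
            h=cv2.convexHull(((proj(c,casepts(q))+.5)*S).astype(np.float32)).round().astype(np.int32); A=np.zeros_like(M); cv2.fillConvexPoly(A,h,1)
            e+=1-(A&M).sum()/(A|M).sum()
        return e/len(V)
    r=minimize(f,[0,0,0],method="Nelder-Mead",options=dict(initial_simplex=[[-.5,-.5,-.5],[1,0,0],[0,1,0],[0,0,1]],maxiter=150,xatol=.01,fatol=1e-5))
    return q0+r.x*[.01,.01,.1],r.fun
def overlay(v,c,D,q,f,off=(0,0)):
    D=np.asarray(D); L=[[(-.04,s*y,.034),(.165,s*y,.034)] for s in(-1,1) for y in(.059,.071)]+[[(-.04,s*.059,.034),(-.04,s*.071,.034)] for s in(-1,1)]+[[(-.235,s*.1,.01),(.195,s*.1,.01)] for s in(-1,1)]+[[(-.235,-.1,.01),(-.235,.1,.01)]]
    for a in L:
        a=np.array(a); a=a[0]+(a[1]-a[0])*np.linspace(0,1,20)[:,None]; p=proj(c,np.c_[toworld(D,a[:,:2]),a[:,2]])
        cv2.polylines(v,[((p+.5-off)*f).round().astype(np.int32)],False,(0,0,255),1)
    if q is not None:
        p=proj(c,casepts(q)[[4,5,7,6]]); cv2.polylines(v,[((p+.5-off)*f).round().astype(np.int32)],True,(0,255,255),1)
    return v
E
python3 - <<'E'
from h import *
c=cam("wrist"); im=cv2.imread("pics/w1.png")[:,:,::-1].copy(); t=cv2.imread("pics/top0.png")[:,:,::-1].copy()
D=np.array([.527,.077,-1.748]); q0=np.array([.566,.221,-1.644])
for vs in([(cam("top"),t)],[(c,im)],[(cam("top"),t),(c,im)]):
    q,e=fitcase(vs,q0); print(q.round(4),round(e,3),"dock",todock(D,q[:2]).round(4),round(q[2]-D[2],3))
f=3.0
v=cv2.resize(cv2.cvtColor(im,4)[0:200,160:360],None,fx=f,fy=f,interpolation=cv2.INTER_CUBIC)
cv2.imwrite("pics/w1z.png",overlay(v,c,D,q,f,(160,0)))
E
```

```text
[ 0.5693  0.2239 -1.6567] 0.065 dock [[-0.1521  0.0157]] 0.091
[ 0.5624  0.2305 -1.6342] 0.043 dock [[-0.1573  0.0078]] 0.114
[ 0.5655  0.2272 -1.6564] 0.105 dock [[-0.1546  0.0115]] 0.092
```

View pics/w1z.png

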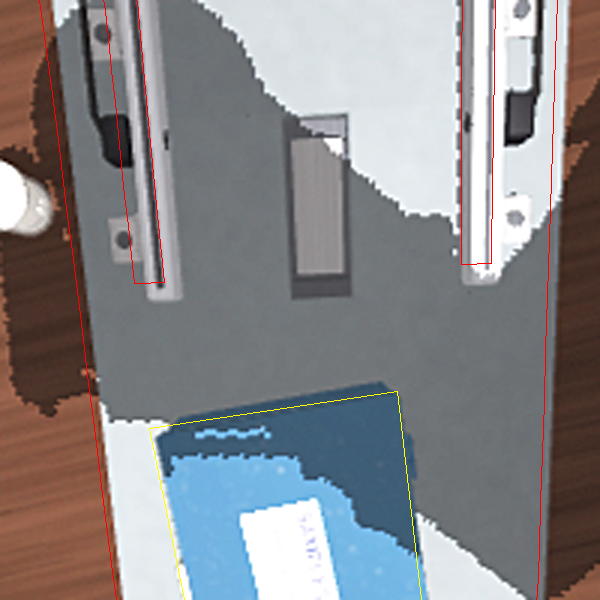

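Run:
```python
from h import *
from scipy.optimize import least_squares
c=cam("wrist"); im=cv2.imread("pics/w1.png")[:,:,::-1].copy()
g=lambda x,y:(160+x/3-.5,y/3-.5)
P=back(c,[g(182,298),g(463,283)],.01)[:,:2]; N=back(c,[g(319,137)],.016)[:,:2]
Le=back(c,[g(52,0),g(102,400),g(118,600)],.01)[:,:2]; Re=back(c,[g(568,0),g(545,500),g(538,600)],.01)[:,:2]
f=lambda D:np.r_[(todock(D,P)-[[-.04,.059],[-.04,-.059]]).ravel(),(todock(D,N)-[[.02,0]]).ravel(),.7*(todock(D,Le)[:,1]-.1),.7*(todock(D,Re)[:,1]+.1)]
r=least_squares(f,[.527,.077,-1.748]); D=r.x; print(D.round(4),(r.fun*1000).round(1))
q,e=fitcase([(c,im)],np.array([.5624,.2305,-1.6342])); print(q.round(4),e)
print("case in dock",todock(D,q[:2]).round(4),round(q[2]-D[2],3))
f=3.0
v=cv2.resize(cv2.cvtColor(im,4)[50:250,160:360],None,fx=f,fy=f,interpolation=cv2.INTER_CUBIC)
cv2.imwrite("pics/w1y.png",overlay(v,c,D,q,f,(160,50)))
```

```text
[ 0.5238  0.0852 -1.763 ] [-0.   0.4  1.2 -1.2 -1.2 -0.8  0.7 -1.2  0.6  0.9  0.3  1. ]
[ 0.5621  0.2302 -1.6354] 0.044257261177000906
case in dock [[-0.1497  0.0099]] 0.128
```

View pics/w1y.png

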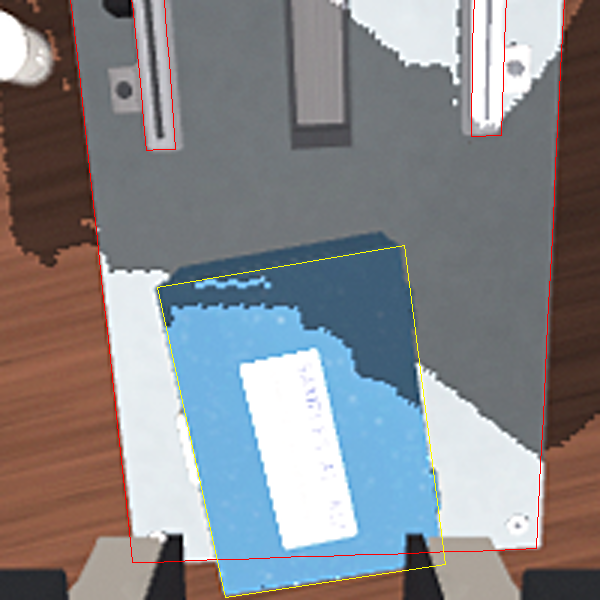

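Request:
{"api": "apply_moves", "payload": {
  "increments": [0.006, 0.0015, -0.005, 0, 0, -0.112, 0.006, 0.0015, -0.005, 0, 0, -0.112, 0.006, 0.0015, -0.005, 0, 0, -0.112, 0.006, 0.0015, -0.005, 0, 0, -0.112, 0.006, 0.0015, -0.005, 0, 0, -0.112, 0.006, 0.0015, -0.005, 0, 0, -0.112, 0.006, 0.0015, -0.005, 0, 0, -0.112, 0.006, 0.0015, -0.005, 0, 0, -0.112, 0.006, 0.0015, -0.005, 0, 0, -0.112, 0.006, 0.0015, -0.005, 0, 0, -0.112, 0.006, 0.0015, -0.005, 0, 0, -0.112, 0.006, 0.0015, -0.005, 0, 0, -0.112, 0.006, 0.0015, -0.005, 0, 0, -0.112, 0, 0, 0, 0, 0, 0],
  "hand": 0.5
}}

```text
t: 3.7
eef_pos: [0.6295, 0.2453, 0.1892]
ee_rot: [3.133, 0.005, 1.425]
force: [0.1, -0.2, -0.4]
width: 0.0438
```

```bash
cat > go.py <<'E'
import sys
from h import *
D=np.array([.5238,.0852,-1.763])
def rep(x,y,z,yawrel,tilt):
    # tilt>0: tips lead along tool +-y horizontally toward push dir; yawrel: tool x vs dock x
    s=arm.get_state(); p=s['eef_pos']; Rc=R.from_euler('xyz',s['ee_rot'])
    ax=np.array([np.cos(D[2]+yawrel),np.sin(D[2]+yawrel),0])  # tool x axis
    Rt=R.from_rotvec(tilt*ax)*R.from_euler('xyz',[np.pi,0,D[2]+yawrel])
    w=toworld(D,[x,y])[0]
    print("tcp dock",(todock(D,p)[0]*1000).round(1),"z",round(p[2],4),"t",round(s['t'],2),"F",s['force'].round(1),"w",round(s['width'],4),"q",s['q'].round(2))
    print("delta",(np.r_[w,z]-p).round(4),"rot",(Rt*Rc.inv()).as_rotvec().round(4))
if __name__=="__main__": a=list(map(float,sys.argv[1:])); rep(*a)
E
python3 go.py -.150 .090 .036 3.14159 .12
```

```text
tcp dock [-177.4   73.1] z 0.1892 t 3.7 F [ 0.1 -0.2 -0.4] w 0.0438 q [ 0.66  0.39 -0.06  0.01 -1.12 -2.39]
delta [ 0.0113 -0.0301 -0.1532] rot [ 0.0264  0.126  -0.0471]
```

Request:
{"api": "apply_moves", "payload": {
  "increments": [0.0028, -0.0075, 0, 0.0065, 0.031, -0.0117, 0.0028, -0.0075, 0, 0.0065, 0.031, -0.0117, 0.0028, -0.0075, -0.02, 0.0065, 0.031, -0.0117, 0.0028, -0.0075, -0.03, 0.0065, 0.031, -0.0117, 0, 0, -0.03, 0, 0, 0, 0, 0, -0.03, 0, 0, 0, 0, 0, -0.025, 0, 0, 0, 0, 0, 0, 0, 0, 0]
}}

```text
t: 4.37
eef_pos: [0.6356, 0.226, 0.0558]
ee_rot: [-3.025, -0.012, 1.429]
force: [-1.7, -0.3, -1.2]
width: 0.0437
```

```bash
python3 go.py -.150 .090 .036 3.14159 .12
python3 - <<'E'
from h import *
from go import D
s=arm.get_state(); im=optics.grab_frame("wrist"); c=cam("wrist",s); cv2.imwrite("pics/w2.png",cv2.cvtColor(im,4))
cv2.imwrite("pics/w2o.png",overlay(cv2.resize(cv2.cvtColor(im,4),None,fx=1.5,fy=1.5),c,D,np.array([.5621,.2302,-1.6354]),1.5))
E
```

```text
tcp dock [-159.6   82.9] z 0.0558 t 4.37 F [-1.7 -0.3 -1.2] w 0.0437 q [ 0.58  0.56 -0.06 -0.1  -1.03 -2.24]
delta [ 0.0052 -0.0108 -0.0198] rot [-0.0111  0.0052 -0.0507]
```

View pics/w2o.png

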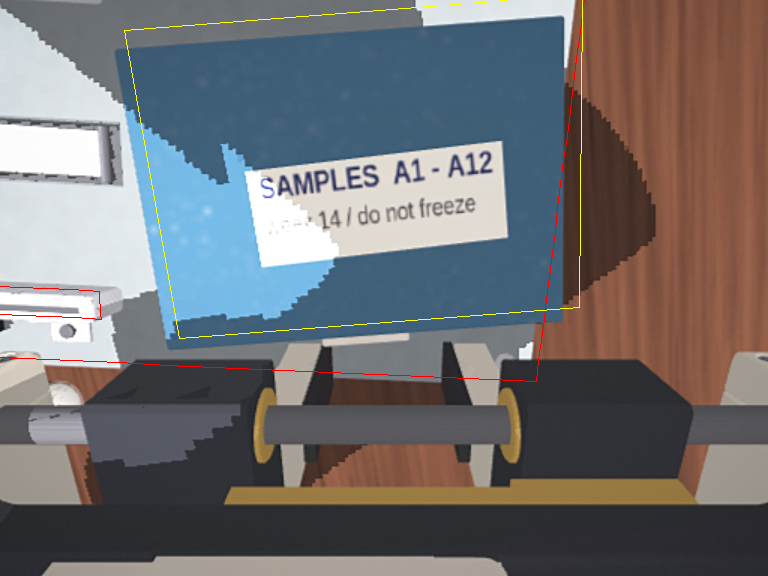

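The lid is now at (117–565, 17–348). The snap shows at (365,340), between the fingertips at about (305,345) and (465,345). The overlay is a few mm off, so I'll check it numerically.

Run:
```python
from h import *
from go import D
s=arm.get_state(); c=cam("wrist",s); im=cv2.imread("pics/w2.png")[:,:,::-1].copy()
q,e=fitcase([(c,im)],np.array([.563,.227,-1.6354])); print(q.round(4),round(e,3),todock(D,q[:2])*1000,q[2]-D[2])
b=lambda u,v,z:(todock(D,back(c,[(u/1.5-.5,v/1.5-.5)],z)[:,:2])*1000).round(1)
print("slot edges",b(60,121,.01),b(60,184,.01),"slot end",b(121,153,.01),"rail end inner top",b(118,290,.034))
print("lid corners FL,FR,RR,RL",[b(u,v,.071) for u,v in((167,348),(117,50),(564,17),(562,321))])
T=R.from_euler('xyz',s['ee_rot'])
for x in(-.043,-.022,.022,.043):
    P=s['eef_pos']+T.apply([x,-.0095,.011]); print(x,(proj(c,P)[0]*1.5).round(0),todock(D,P)*1000,P[2])
```

```text
[ 0.5674  0.2257 -1.64  ] 0.204 [[-146.25169061   15.99138446]] 0.12295613849908671
slot edges [[-12.8  -9.1]] [[-10.3  18. ]] slot end [[-38.4   3. ]] rail end inner top [[-47.2  60. ]]
lid corners FL,FR,RR,RL [array([[-84.6,  70.7]]), array([[-74.2, -22.5]]), array([[-207.1,  -38.9]]), array([[-218.8,   54.7]])]
-0.043 [277. 343.] [[-116.8741311    75.37159854]] 0.0479994248595475
-0.022 [330. 343.] [[-137.84497947   74.2972904 ]] 0.04826282697089849
0.022 [441. 343.] [[-181.78389987   72.04635906]] 0.048814717108967225
0.043 [493. 343.] [[-202.75474824   70.97205092]] 0.04907811922031821
```

Request:
{"api": "apply_moves", "payload": {
  "increments": [0.001, -0.0042, 0, -0.0037, 0.0017, -0.017, 0.001, -0.0042, 0, -0.0037, 0.0017, -0.017, 0.001, -0.0042, -0.007, -0.0037, 0.0017, -0.017, 0, 0, -0.007, 0, 0, 0, 0, 0, -0.006, 0, 0, 0, 0, 0, 0, 0, 0, 0]
}}

```text
t: 4.92
eef_pos: [0.6433, 0.2166, 0.0466]
ee_rot: [-3.034, -0.007, 1.383]
force: [-0.8, -0.9, -0.2]
width: 0.044
```

```bash
python3 go.py -.148 .058 .036 3.14159 .12
```

```text
tcp dock [-151.8   92.2] z 0.0466 t 4.92 F [-0.8 -0.9 -0.2] w 0.044 q [ 0.57  0.57 -0.07 -0.09 -1.   -2.27]
delta [-0.0343  0.0028 -0.0106] rot [-0.0049  0.0136 -0.0046]
```

Request:
{"api": "apply_moves", "payload": {
  "increments": [0, -0.0036, -0.006, -0.0025, 0.007, -0.0023, 0, 0, -0.0046, -0.0025, 0.007, -0.0023, 0, 0, 0, 0, 0, 0, -0.0031, 0.0006, 0, 0, 0, 0, -0.0031, 0.0006, 0, 0, 0, 0, -0.0031, 0.0006, 0, 0, 0, 0, -0.0031, 0.0006, 0, 0, 0, 0, -0.0031, 0.0006, 0, 0, 0, 0, -0.0031, 0.0006, 0, 0, 0, 0, -0.0031, 0.0006, 0, 0, 0, 0, -0.0031, 0.0006, 0, 0, 0, 0, -0.0031, 0.0006, 0, 0, 0, 0, -0.002, 0.0004, 0, 0, 0, 0, 0, 0, 0, 0, 0, 0]
}}

```text
t: 6.08
eef_pos: [0.6111, 0.2192, 0.0358]
ee_rot: [-3.022, -0.0, 1.379]
force: [0.5, -0.6, -0.2]
width: 0.0436
```

```bash
python3 go.py -.148 .058 .036 3.14159 .12
```

```text
tcp dock [-148.2   60. ] z 0.0358 t 6.08 F [ 0.5 -0.6 -0.2] w 0.0436 q [ 0.59  0.55 -0.14 -0.1  -0.97 -2.29]
delta [-0.002   0.0002  0.0002] rot [-0.0001  0.0006 -0.0007]
```

Request:
{"api": "apply_moves", "payload": {
  "increments": [-0.002, 0.0004, 0, 0, 0, 0, 0, 0, 0, 0, 0, 0, 0.006, -0.0012, 0, 0, 0, 0, 0.012, -0.0024, 0, 0, 0, 0, 0.012, -0.0024, 0.01, 0, 0, 0, 0, 0, 0.03, 0, -0.03, 0, 0, 0, 0.04, 0, -0.03, 0.05, 0, 0, 0.04, 0, -0.03, 0.11, -0.006, 0.005, 0.03, 0, -0.02, 0.115, -0.006, 0.005, 0.02, 0, 0, 0.115, -0.006, 0.005, 0.01, 0, 0, 0.115, -0.006, 0.005, 0, 0, 0, 0.115, -0.006, 0.005, 0, 0, 0, 0.115, -0.006, 0.005, 0, 0, 0, 0.115, -0.006, 0.005, 0, 0, 0, 0.115, -0.006, 0.005, 0, 0, 0, 0.115, -0.006, 0.005, 0, 0, 0, 0.115, -0.006, 0.005, 0, 0, 0, 0.115, -0.006, 0.005, 0, 0, 0, 0.115, 0, 0, 0, 0, 0, 0]
}}

```text
t: 7.75
eef_pos: [0.5748, 0.2668, 0.2252]
ee_rot: [-3.136, -0.002, 2.869]
force: [0.1, 0.1, 0.2]
width: 0.0441
```

```bash
python3 go.py -.155 .0 .24 1.5708 0
```

```text
tcp dock [-188.    15.4] z 0.2252 t 7.75 F [0.1 0.1 0.2] w 0.0441 q [ 0.74  0.3  -0.1   0.   -1.17 -1.02]
delta [-0.0214 -0.0294  0.0148] rot [-0.0044 -0.0074 -3.0608]
```

Request:
{"api": "apply_moves", "payload": {
  "increments": [-0.0072, -0.0098, 0.005, -0.0015, -0.0015, 0.027, -0.0072, -0.0098, 0.005, -0.0015, -0.0015, 0.027, -0.0072, -0.0098, 0.005, -0.0015, -0.0015, 0.027, 0, 0, 0, 0, 0, 0, 0, 0, 0, 0, 0, 0]
}}

```text
t: 8.17
eef_pos: [0.554, 0.2359, 0.2401]
ee_rot: [-3.131, 0.003, 2.935]
force: [-0.1, 0.7, -0.3]
width: 0.0437
```

```bash
python3 go.py -.225 .0 .06 -1.5708 .12
python3 - <<'E'
from h import *
from go import D
s=arm.get_state(); im=optics.grab_frame("wrist"); c=cam("wrist",s); cv2.imwrite("pics/w3.png",cv2.cvtColor(im,4))
q,e=fitcase([(c,im)],np.array([.553,.227,-1.763])); print(q.round(4),round(e,3),todock(D,q[:2])*1000,q[2]-D[2])
f=3.
v=cv2.resize(cv2.cvtColor(im,4)[40:240,160:360],None,fx=f,fy=f,interpolation=cv2.INTER_CUBIC)
cv2.imwrite("pics/w3o.png",overlay(v,c,D,q,f,(160,40)))
E
```

```text
tcp dock [-153.7    0.9] z 0.2401 t 8.17 F [-0.1  0.7 -0.3] w 0.0437 q [ 0.73  0.24 -0.15  0.01 -1.18 -0.94]
delta [ 0.0127  0.0701 -0.1801] rot [-0.1069  0.0245  0.0143]
[ 0.5508  0.2332 -1.7378] 0.216 [[-150.39358899   -1.78319772]] 0.025170375890224195
```

View pics/w3o.png

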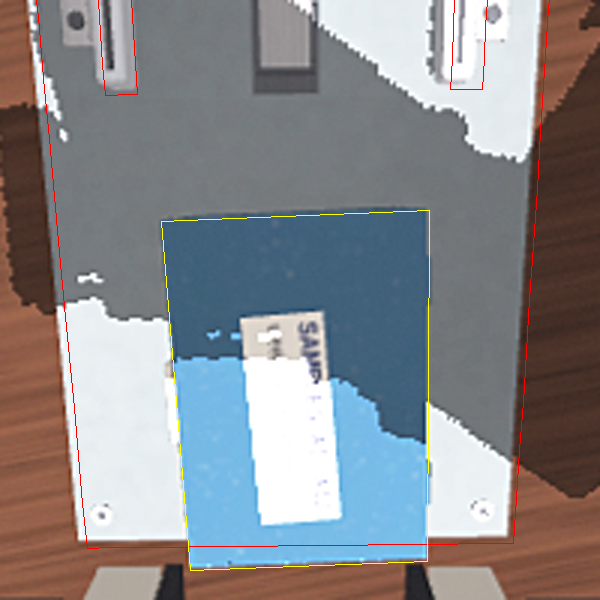

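Run:
```python
from h import *
from go import D
from scipy.optimize import least_squares
c=cam("wrist"); g=lambda x,y:(160+x/3-.5,40+y/3-.5)
B=lambda L,z=.01:back(c,[g(*a) for a in L],z)[:,:2]
P=B([(136,92),(432,83)]); Le=B([(60,280),(70,420),(78,540)]); Re=B([(543,0),(527,260),(510,540)]); Be=B([(78,540),(510,537)]); S=B([(253,60),(318,60)])
f=lambda D:np.r_[(todock(D,P)-[[-.04,.059],[-.04,-.059]]).ravel(),.7*(todock(D,Le)[:,1]-.1),.7*(todock(D,Re)[:,1]+.1),.5*(todock(D,Be)[:,0]+.235),todock(D,S)[:,1].mean()]
r=least_squares(f,D); D2=r.x; print(D2.round(4),(r.fun*1000).round(1))
q=np.array([.5508,.2332,-1.7378]); print(todock(D2,q[:2])*1000,q[2]-D2[2])
K=B([(162,221),(429,210),(427,561),(190,569)],.071); print((todock(D2,K)*1000).round(1))
```

```text
[ 0.5266  0.081  -1.7575] [-0.4  1.1  0.6  0.4 -1.3 -0.2  1.1 -0.7 -0.5 -0.3  0.4 -0.7 -0.2]
[[-154.07146195   -4.41938762]] 0.019654905849413762
[[ -88.3   43.7]
 [ -86.3  -49.9]
 [-220.1  -52.7]
 [-221.9   41.2]]
```

```bash
sed -i 's/^D=.*/D=np.array([.5266,.0810,-1.7575])/' go.py; python3 go.py -.250 -.004 .036 -1.5708 .12
```

```text
tcp dock [-157.5   -1.7] z 0.2402 t 8.22 F [ 0.4 -0.1  1.4] w 0.0438 q [ 0.73  0.24 -0.15  0.01 -1.18 -0.94]
delta [ 0.0149  0.0914 -0.2042] rot [-0.107   0.0244  0.0194]
```

Request:
{"api": "apply_moves", "payload": {
  "increments": [0.0037, 0.0229, 0, -0.027, 0.006, 0.005, 0.0037, 0.0229, 0, -0.027, 0.006, 0.005, 0.0037, 0.0229, 0, -0.027, 0.006, 0.005, 0.0037, 0.0229, -0.02, -0.027, 0.006, 0.005, 0, 0, -0.03, 0, 0, 0, 0, 0, -0.03, 0, 0, 0, 0, 0, -0.03, 0, 0, 0, 0, 0, -0.03, 0, 0, 0, 0, 0, -0.03, 0, 0, 0, 0, 0, -0.015, 0, 0, 0, 0, 0, 0, 0, 0, 0]
}}

```text
t: 9.13
eef_pos: [0.5745, 0.3353, 0.0443]
ee_rot: [-3.018, 0.007, 2.93]
force: [0.1, -0.5, 1.5]
width: 0.0434
```

```bash
python3 go.py -.190 0.0 .036 -1.5708 .12
```

```text
tcp dock [-2.588e+02 -1.000e-01] z 0.0443 t 9.13 F [ 0.1 -0.5  1.5] w 0.0434 q [ 0.86  0.55 -0.19  0.08 -0.93 -1.12]
delta [-0.0126 -0.0676 -0.0083] rot [0.0049 0.0062 0.0249]
```

Request:
{"api": "apply_moves", "payload": {
  "increments": [-0.0028, -0.0041, -0.0042, 0.0025, 0.003, 0.0125, -0.0028, -0.0041, -0.0042, 0.0025, 0.003, 0.0125, 0, 0, 0, 0, 0, 0, -0.0007, -0.0039, 0, 0, 0, 0, -0.0007, -0.0039, 0, 0, 0, 0, -0.0007, -0.0039, 0, 0, 0, 0, -0.0007, -0.0039, 0, 0, 0, 0, -0.0007, -0.0039, 0, 0, 0, 0, -0.0007, -0.0039, 0, 0, 0, 0, -0.0007, -0.0039, 0, 0, 0, 0, -0.0004, -0.004, 0, 0, 0, 0, -0.0004, -0.004, 0, 0, 0, 0, -0.0004, -0.004, 0, 0, 0, 0, -0.0004, -0.004, 0, 0, 0, 0, -0.0004, -0.004, 0, 0, 0, 0, -0.0004, -0.004, 0, 0, 0, 0, -0.0004, -0.004, 0, 0, 0, 0, 0, 0, 0, 0, 0, 0]
}}

```text
t: 10.63
eef_pos: [0.564, 0.2688, 0.0411]
ee_rot: [-3.031, 0.006, 2.954]
force: [-0.8, -0.6, -0.2]
width: 0.044
```

```bash
python3 go.py -.186 0.0 .036 -1.5708 .12
python3 - <<'E'
from h import *
from go import D
s=arm.get_state(); im=optics.grab_frame("wrist"); c=cam("wrist",s); cv2.imwrite("pics/w4.png",cv2.cvtColor(im,4))
q=np.array([*toworld(D,[-.122,0])[0],D[2]])
cv2.imwrite("pics/w4o.png",overlay(cv2.resize(cv2.cvtColor(im,4),None,fx=1.5,fy=1.5),c,D,q,1.5))
E
```

```text
tcp dock [-191.5    1.9] z 0.0411 t 10.63 F [-0.8 -0.6 -0.2] w 0.044 q [ 0.8   0.49 -0.31  0.09 -0.86 -1.04]
delta [-0.0029 -0.005  -0.0051] rot [-0.0085  0.008   0.0004]
```

View pics/w4o.png

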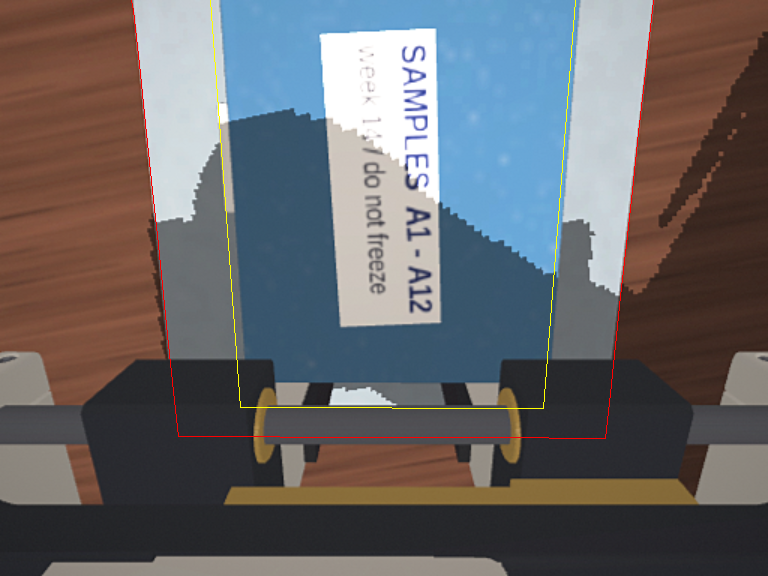

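The case is flush against both fingers and sits square. Its rear edge is at row 383 and its sides at about (241,330) and (553,290), so it is roughly 1 mm right of centre. I'll push on into the lane.

Request:
{"api": "apply_moves", "payload": {
  "increments": [-0.0008, -0.0045, -0.0007, -0.001, 0.001, 0, -0.0008, -0.0045, -0.0007, -0.001, 0.001, 0, -0.0008, -0.0045, -0.0007, -0.001, 0.001, 0, -0.0008, -0.0045, -0.0007, -0.001, 0.001, 0, -0.0008, -0.0045, -0.0007, -0.001, 0.001, 0, -0.0008, -0.0045, -0.0007, -0.001, 0.001, 0, -0.0008, -0.0045, -0.0003, -0.001, 0.001, 0, -0.0008, -0.0045, -0.0003, -0.001, 0.001, 0, -0.0008, -0.0045, 0, 0, 0, 0, -0.0008, -0.0045, 0, 0, 0, 0, -0.0008, -0.0045, 0, 0, 0, 0, 0, 0, 0, 0, 0, 0]
}}

```text
t: 11.68
eef_pos: [0.5566, 0.217, 0.0378]
ee_rot: [-3.026, 0.004, 2.957]
force: [0.3, 0.9, 1.8]
width: 0.044
```

```bash
python3 go.py -.05 0.002 .036 -1.5708 .12
python3 - <<'E'
from h import *
from go import D
s=arm.get_state(); im=optics.grab_frame("wrist"); c=cam("wrist",s); cv2.imwrite("pics/w5.png",cv2.cvtColor(im,4))
q=np.array([*(todock(D,s['eef_pos'])[0]+[.0108+.066,-.002]),0]); q=np.array([*toworld(D,[q[0],0])[0],D[2]])
cv2.imwrite("pics/w5o.png",overlay(cv2.resize(cv2.cvtColor(im,4),None,fx=1.5,fy=1.5),c,D,q,1.5))
E
```

```text
tcp dock [-139.2    4.2] z 0.0378 t 11.68 F [0.3 0.9 1.8] w 0.044 q [ 0.74  0.46 -0.38  0.1  -0.82 -1.  ]
delta [-0.0187 -0.0873 -0.0018] rot [-0.0038  0.0043 -0.0017]
```

View pics/w5o.png

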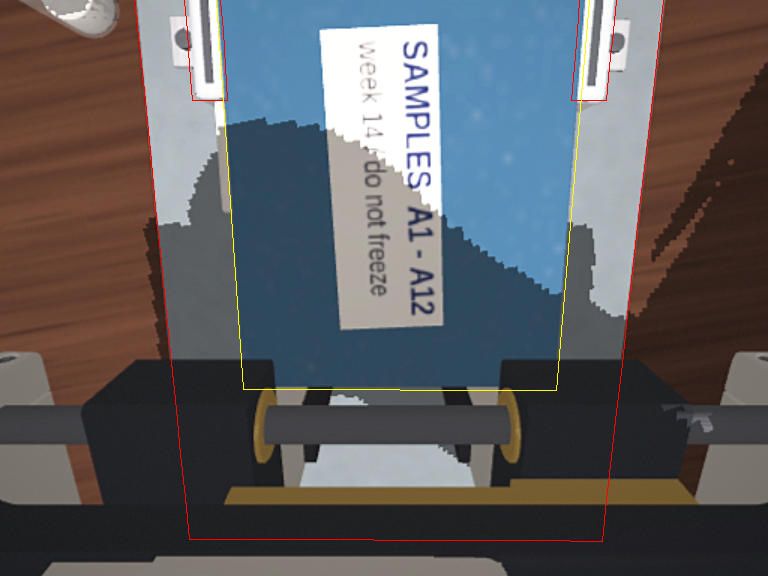

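Case and rails match the overlay, with the case centred to about 1 mm and the rail ends at (207,100) and (590,100). I'll continue with short checks.

Request:
{"api": "apply_moves", "payload": {
  "increments": [-0.0009, -0.0046, 0, 0, 0, 0, -0.0009, -0.0046, 0, 0, 0, 0, -0.001, -0.0046, 0, 0, 0, 0, -0.0009, -0.0046, 0, 0, 0, 0, -0.001, -0.0046, 0, 0, 0, 0, -0.0009, -0.0046, 0, 0, 0, 0, -0.001, -0.0046, 0, 0, 0, 0, -0.0009, -0.0046, 0, 0, 0, 0, -0.001, -0.0046, 0, 0, 0, 0, -0.0009, -0.0046, 0, 0, 0, 0, -0.001, -0.0046, 0, 0, 0, 0, 0, 0, 0, 0, 0, 0]
}}

```text
t: 12.73
eef_pos: [0.5446, 0.1609, 0.0375]
ee_rot: [-3.025, 0.003, 2.957]
force: [-0.4, 1.5, 1.1]
width: 0.0438
```

```bash
python3 go.py -.03 0.004 .036 -1.5708 .12
python3 - <<'E'
from h import *
from go import D
s=arm.get_state(); im=optics.grab_frame("wrist"); c=cam("wrist",s); cv2.imwrite("pics/w6.png",cv2.cvtColor(im,4))
q=np.array([*toworld(D,[todock(D,s['eef_pos'])[0,0]+.0108+.066,0])[0],D[2]])
cv2.imwrite("pics/w6o.png",overlay(cv2.resize(cv2.cvtColor(im,4),None,fx=1.5,fy=1.5),c,D,q,1.5))
E
```

```text
tcp dock [-81.9   2.8] z 0.0375 t 12.73 F [-0.4  1.5  1.1] w 0.0438 q [ 0.68  0.42 -0.46  0.11 -0.77 -0.95]
delta [-0.0085 -0.0512 -0.0015] rot [-0.0031  0.0035 -0.0017]
```

View pics/w6o.png

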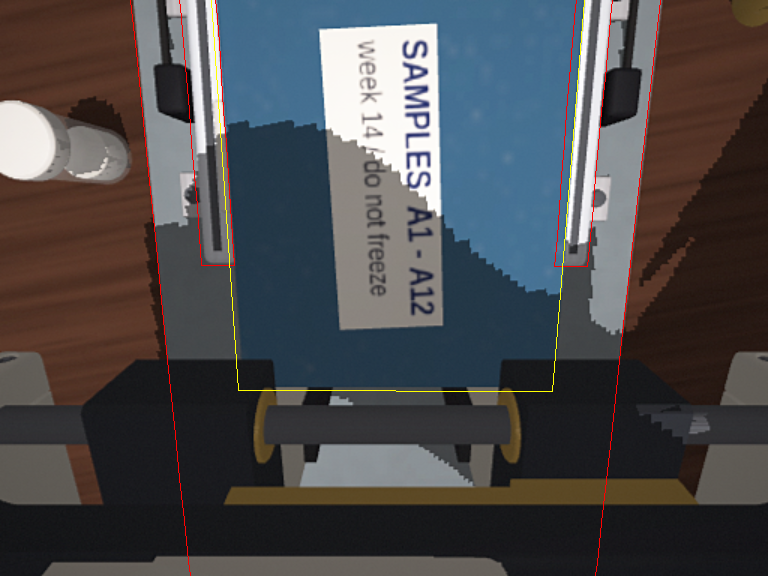

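The lid sits between the rails, sides at about 243 and 557. The rails' inner edges are at about 232 and 564 lower down, so the case is still centred to about 1 mm. I'll push on to the plunger.

Request:
{"api": "apply_moves", "payload": {
  "increments": [-0.0008, -0.0046, 0, 0, 0, 0, -0.0009, -0.0046, 0, 0, 0, 0, -0.0008, -0.0046, 0, 0, 0, 0, -0.0009, -0.0046, 0, 0, 0, 0, -0.0008, -0.0046, 0, 0, 0, 0, -0.0009, -0.0046, 0, 0, 0, 0, -0.0009, -0.0046, 0, 0, 0, 0, -0.0009, -0.0046, 0, 0, 0, 0, -0.0009, -0.0046, 0, 0, 0, 0, -0.0009, -0.0046, 0, 0, 0, 0, -0.0009, -0.0046, 0, 0, 0, 0, -0.0009, -0.0046, 0, 0, 0, 0, -0.0009, -0.0046, 0, 0, 0, 0]
}}

```text
t: 13.87
eef_pos: [0.5322, 0.096, 0.0373]
ee_rot: [-3.026, 0.003, 2.957]
force: [-0.1, 2.4, 1.5]
width: 0.044
```

```bash
python3 go.py .016 0.003 .036 -1.5708 .12
```

```text
tcp dock [-15.8   2.7] z 0.0373 t 13.87 F [-0.1  2.4  1.5] w 0.044 q [ 0.6   0.38 -0.54  0.13 -0.73 -0.88]
delta [-0.0056 -0.0313 -0.0013] rot [-0.0033  0.0037 -0.0023]
```

Request:
{"api": "apply_moves", "payload": {
  "increments": [-0.0006, -0.003, 0, 0, 0, 0, -0.0006, -0.003, 0, 0, 0, 0, -0.0006, -0.003, 0, 0, 0, 0, -0.0006, -0.003, 0, 0, 0, 0, -0.0006, -0.003, 0, 0, 0, 0, -0.0006, -0.003, 0, 0, 0, 0, -0.0006, -0.003, 0, 0, 0, 0, -0.0005, -0.0025, 0, 0, 0, 0]
}}

```text
t: 14.53
eef_pos: [0.5291, 0.0735, 0.0376]
ee_rot: [-3.032, 0.007, 2.956]
force: [0.5, 6.5, 0.9]
width: 0.0437
```

```bash
python3 go.py .016 0.003 .036 -1.5708 .12
```

```text
tcp dock [6.9 3.8] z 0.0376 t 14.53 F [0.5 6.5 0.9] w 0.0437 q [ 0.56  0.37 -0.57  0.13 -0.71 -0.85]
delta [-0.0025 -0.0087 -0.0016] rot [-0.0094  0.0088 -0.0012]
```

Request:
{"api": "apply_moves", "payload": {
  "increments": [-0.0005, -0.0025, 0, -0.003, 0.003, 0, -0.0005, -0.0025, 0, -0.003, 0.003, 0, -0.0005, -0.0025, 0, 0, 0, 0]
}}

```text
t: 14.78
eef_pos: [0.5283, 0.0678, 0.0374]
ee_rot: [-3.03, 0.004, 2.955]
force: [-1.3, 6.7, 1.7]
width: 0.0437
```

```bash
python3 go.py .016 0.003 .036 -1.5708 .12
```

```text
tcp dock [12.6  4.1] z 0.0374 t 14.78 F [-1.3  6.7  1.7] w 0.0437 q [ 0.56  0.37 -0.57  0.13 -0.71 -0.84]
delta [-0.0017 -0.0031 -0.0014] rot [-0.0072  0.0053 -0.0004]
```

Request:
{"api": "apply_moves", "payload": {
  "increments": [-0.0006, -0.0025, 0, -0.002, 0.002, 0, -0.0006, -0.0025, 0, -0.002, 0.002, 0, -0.0004, -0.002, 0, 0, 0, 0, 0, 0, 0, 0, 0, 0]
}}

```text
t: 15.12
eef_pos: [0.528, 0.0642, 0.0374]
ee_rot: [-3.032, 0.004, 2.954]
force: [-0.4, 2.8, 1.7]
width: 0.0441
```

```bash
python3 go.py .016 0.003 .036 -1.5708 .12
```

```text
tcp dock [16.2  4.5] z 0.0374 t 15.12 F [-0.4  2.8  1.7] w 0.0441 q [ 0.55  0.37 -0.57  0.13 -0.71 -0.84]
delta [-0.0015  0.0005 -0.0014] rot [-0.0096  0.0055  0.001 ]
```

Request:
{"api": "apply_moves", "payload": {
  "increments": [-0.0005, -0.003, 0, -0.002, 0.002, 0, -0.0005, -0.003, 0, -0.002, 0.002, 0]
}}

```text
t: 15.28
eef_pos: [0.5284, 0.0633, 0.0376]
ee_rot: [-3.037, 0.004, 2.951]
force: [-8.5, 25.2, 3.2]
width: 0.0439
```

```bash
python3 go.py .016 0.003 .036 -1.5708 .12
python3 - <<'E'
from h import *
from go import D
s=arm.get_state(); im=optics.grab_frame("wrist"); cv2.imwrite("pics/w7.png",cv2.cvtColor(im,4))
cv2.imwrite("pics/s7.png",cv2.cvtColor(optics.grab_frame("scene"),4))
a=cv2.resize(cv2.imread("pics/s7.png")[130:300,200:420],(800,618))[:600]; cv2.imwrite("pics/s7z.png",a)
E
```

```text
tcp dock [17.1  5.1] z 0.0376 t 15.28 F [-8.5 25.2  3.2] w 0.0439 q [ 0.55  0.36 -0.57  0.12 -0.71 -0.83]
delta [-0.0018  0.0014 -0.0016] rot [-0.014   0.0067  0.0035]
```

The force rose to about 26 N at TCP x = 17 mm, so the case is on the bumpers. I'll back off slowly and check.

Request:
{"api": "apply_moves", "payload": {
  "increments": [0.0004, 0.002, 0, 0, 0, 0, 0.0005, 0.003, 0, 0, 0, 0, 0.0005, 0.004, 0, 0, 0, 0, 0.0005, 0.005, 0, 0, 0, 0, 0.0005, 0.006, 0, 0, 0, 0, 0.0006, 0.007, 0, 0, 0, 0, 0.0007, 0.008, 0, 0, 0, 0, 0.001, 0.01, 0, 0, 0, 0, 0.0019, 0.01, 0, 0, 0, 0, 0.0019, 0.01, 0, 0, 0, 0, 0, 0, 0, 0, 0, 0]
}}

```text
t: 16.3
eef_pos: [0.5352, 0.1335, 0.0364]
ee_rot: [-3.033, -0.0, 2.951]
force: [0.1, -0.9, 0.3]
width: 0.0439
```

```bash
python3 go.py -.1 0 .2 -1.5708 0
```

```text
tcp dock [-53.2  -1.3] z 0.0364 t 16.3 F [ 0.1 -0.9  0.3] w 0.0439 q [ 0.65  0.4  -0.5   0.11 -0.75 -0.92]
delta [0.01   0.0457 0.1636] rot [ 0.1067 -0.0205  0.0042]
```

Request:
{"api": "apply_moves", "payload": {
  "increments": [0, 0, 0.025, 0, 0, 0, 0, 0, 0.03, 0, 0, 0, 0, 0, 0.03, 0.027, -0.005, 0, 0, 0, 0.03, 0.027, -0.005, 0, 0, 0, 0.03, 0.027, -0.005, 0, 0, 0, 0.02, 0.025, -0.005, 0, 0, 0, 0, 0, 0, 0, 0, 0, 0, 0, 0, 0]
}}

```text
t: 16.97
eef_pos: [0.5328, 0.1363, 0.2075]
ee_rot: [-3.142, -0.004, 2.957]
force: [-0.2, 0.5, -0.7]
width: 0.0438
```

```bash
python3 go.py -.1 0 .2 -1.5708 0
python3 - <<'E'
from h import *
from go import D
s=arm.get_state(); im=optics.grab_frame("wrist"); c=cam("wrist",s); cv2.imwrite("pics/w8.png",cv2.cvtColor(im,4))
best=None
for x in(.08,.09): 
    q,e=fitcase([(c,im)],np.array([*toworld(D,[x,0])[0],D[2]])); print(todock(D,q[:2])*1000,q[2]-D[2],e)
q=np.array([*toworld(D,[.087,0])[0],D[2]])
cv2.imwrite("pics/w8o.png",overlay(cv2.resize(cv2.cvtColor(im,4),None,fx=1.5,fy=1.5),c,D,q,1.5))
for k in("vial","beaker","weight","case"): print(k,[(np.round(d['point'],1).tolist(),round(d['conf'],2)) for d in (optics.grab_frame("top") is not None and finder.landmark_of("top",k)[:2])])
E
```

```text
tcp dock [-55.5  -4.2] z 0.2075 t 16.97 F [-0.2  0.5 -0.7] w 0.0438 q [ 0.6   0.18 -0.31 -0.   -1.09 -0.79]
delta [ 0.0124  0.0429 -0.0075] rot [-0.0007 -0.0041 -0.0024]
[[85.80606893 -0.61302788]] -0.0019159399380859199 0.28536581354938084
[[85.91020723 -0.64045896]] -0.002144510077189965 0.284739103475145
vial [([265.5, 159.8], 0.51)]
beaker [([306.0, 156.4], 0.69)]
weight [([267.5, 269.2], 0.43)]
case [([287.7, 210.7], 0.74)]
```

View pics/w8o.png

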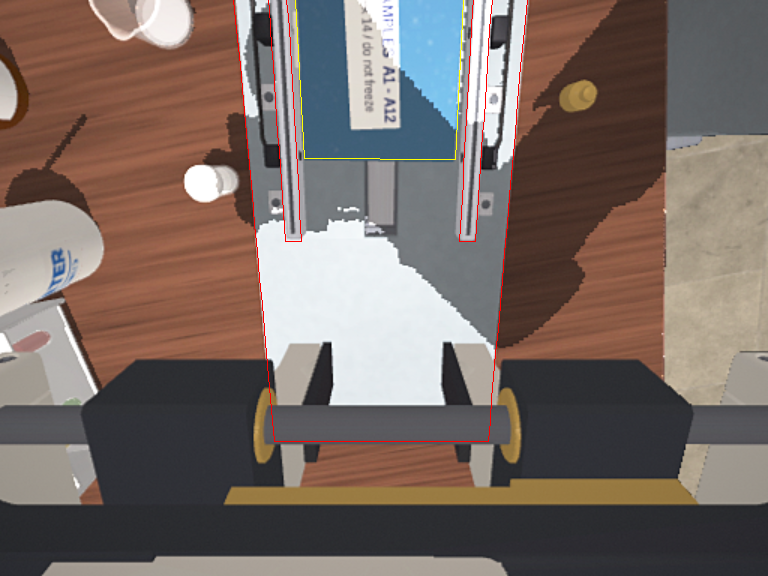

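The lid's rear edge is at row 158, matching the overlay for case x = 87 mm, and the case is centred. The bystanders are upright: vial (210,182), beaker (145,15) and weight (578,97). I'll wait, compare pictures to make sure nothing creeps, then hand in.

Request:
{"api": "apply_moves", "payload": {
  "increments": [0, 0, 0, 0, 0, 0, 0, 0, 0, 0, 0, 0, 0, 0, 0, 0, 0, 0, 0, 0, 0, 0, 0, 0, 0, 0, 0, 0, 0, 0, 0, 0, 0, 0, 0, 0, 0, 0, 0, 0, 0, 0, 0, 0, 0, 0, 0, 0]
}}

```text
t: 18.08
eef_pos: [0.532, 0.136, 0.2042]
ee_rot: [-3.137, -0.009, 2.958]
force: [-0.2, 0.3, -0.2]
width: 0.0438
```

Run:
```python
from h import *
from go import D
s=arm.get_state(); im=optics.grab_frame("wrist"); a=cv2.imread("pics/w8.png")
d=np.abs(cv2.cvtColor(im,4).astype(int)-a).max(2)[:130,150:360]; print("changed px",(d>40).sum(),s['t'])
q,e=fitcase([(cam("wrist",s),im)],np.array([*toworld(D,[.085,0])[0],D[2]])); print(todock(D,q[:2])*1000,q[2]-D[2])
sc=optics.grab_frame("scene"); c=cam("scene")
m=bluemask(sc); ys,xs=np.nonzero(m); print(len(xs),xs.min(),xs.max())
t=optics.grab_frame("top"); qt,e=fitcase([(cam("top"),t)],np.array([*toworld(D,[.085,0])[0],D[2]])); print("top",todock(D,qt[:2])*1000,e)
v=cv2.resize(cv2.cvtColor(sc,4)[140:290,220:420],(800,600),interpolation=cv2.INTER_CUBIC); cv2.imwrite("pics/s9.png",v)
```

```text
changed px 5379 18.0833
[[85.75769873 -1.13954435]] -0.013592363455405598
3025 271 354
top [[87.14338614  1.28903141]] 0.05606056769554102
```

View pics/s9.png

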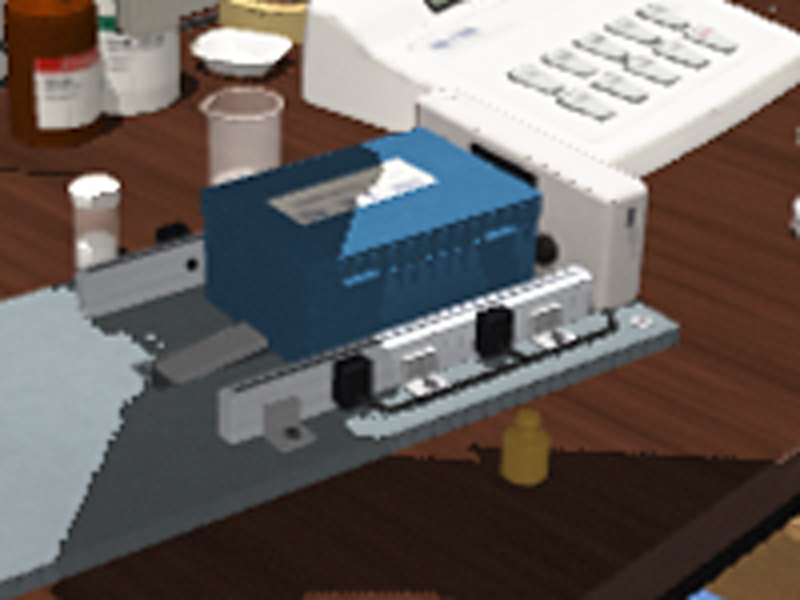

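The scene picture shows the catch wedge raised right behind the case's rear edge at about (265,335). The case lies flat between the rails and the bystanders are upright.

```bash
python3 -c "
from station import arm
print(arm.job_done(), arm.get_state()['force'])"
```

```text
the job is handed in; nothing more can be done
the job is handed in; nothing more can be done
```

The sample case is docked: the sprung catch is up behind it and holds it against the plunger. I squared it to the lane with a two-finger push on its side. Then I pushed it from behind between the rails until the force rose to about 26 N at the bumpers, backed straight out and lifted clear. The robot's clock read about 18 s at hand-in.

**Last checks:**
- **Position:** the wrist picture gave the case at dock x ≈ 85.8 mm (the same value 1 s apart), and the top picture gave 87.1 mm. That matches a case resting on the catch.
- **Catch:** the scene picture shows its wedge raised right behind the case.
- **Bystanders:** vial, beaker and weight are upright and where they were to within 3 pixels (about 6 mm).
- **Robot:** clear of everything, with almost no force on the tool.

**Disagreements:**
- The cameras differed by 1–2 mm in the case's sideways position: y ≈ −1.1 mm from the wrist, +1.3 mm from the top.
- My first dock pose was about 3 mm off sideways, so I refitted it before pushing.
- My picture-difference check for creep was no use, because the arm itself had sagged about 3 mm between the two pictures. I relied on the repeated position fits instead.
- I had no direct reading of rail contact. The pictures taken along the way showed clearance on both sides.

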